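Prop up the folding splash shield and hold it

ROBOT

A 6-joint arm with a two-finger parallel gripper is mounted at the origin on the work surface. World frame = base frame: x ahead of the robot, y to its left, z up, the work surface at z = 0. Lengths are in m, angles in rad, forces in N, time in s.
With the tool pointing down it reaches from about 0.3 to 0.775 m from the base axis. Payload 14.6 kg.
Tool frame: the origin (TCP) lies at the very end of the fingers, on their centre line; the grasp point (between the pads) lies 19 mm behind it; z points along the fingers, y is the direction in which the jaws open and shut (so a half turn about z gives the same grasp; the last joint's range is limited). The gripper opens to 94 mm and grips with 3 to 60 N. Pads are 16 mm wide; open, the fingers measure 119 mm over their backs; the gripper's body (75 mm by 177 mm) begins 78 mm behind the grasp point.
Start: joints at [-0.067, 0.3, 1.521, -0, 1.321, -0.067], TCP at [0.55, -0, 0.205] pointing down, gripper open.
Joint ranges: [-3.03, 3.03], [-0.79, 2.21], [0.23, 2.52], [-1.04, 4.18], [0, 3.07], [-2.55, 2.55]. Speed limits (rad/s): [2.22, 2.22, 2.57, 3.14, 3.14, 3.14].

INTERFACE

Orientations are given as [roll, pitch, yaw] about the fixed x, y, z axes, in that order (R = Rz(yaw) Ry(pitch) Rx(roll)).
In Python, from station import ctrl, vision, ticket gives the robot as it stands.
- The arm moves only by the tool step_arm, never from a script. Its argument "steps" is a list of rows, each an object of numbers: "x", "y", "z": the shift along the tool's x, y, z in m; "ax", "ay", "az": the turn, a rotation vector about the tool's x, y, z in degrees; "claw": the finger opening in m, from 0 to 0.094. A call has 1 to 5 rows; each row shifts and turns the pose as measured when the row begins, along the tool's axes as they then stand; what a row does not reach is not made up. A row lasts 1/12 s, in which the tool goes at most 41.7 mm and 7.16 degrees, less where a joint would pass 70% of its speed; a pose out of reach is approached as far as the arm can. A call with a gripper value outside its range is refused whole. The fingers move at their own pace and stop on an object; "grip_force" is the grip in N (left out, the last holds). Time passes only in rows, so rows that do not move let the fingers close. It gives the time, the measured TCP pose, the force and the opening at its end, in the units of the state.
- ctrl.get_obs(): the state, without advancing time (a new reading comes with each control period).
- vision.camera(name): name is "scene" or "side" or "wrist"; returns (picture, depth): 384x512x3 uint8, red, green, blue; 384x512 float32, m along the optical axis (not along the pixel's ray), 0 where there is no reading.
- vision.camera_params(name): a dict with "fov_y" (degrees; the focal length in pixels is half the picture's height over the tangent of half this angle, whatever the lens; pixels are square), "cx", "cy" (the principal point, pixels), "origin" and "attitude" of the camera in the world; the wrist camera has in their place "mount" (4x4, takes a point from camera to tool coordinates, whose origin is the TCP and whose axes are the flange's). Camera axes: x right, y up, looking along -z (the intrinsics and any distortion apply to the point x, -y, -z); pixel columns grow to the right and rows downward; lengths in m; the calibration is good to about 2 mm. A picture is of the moment at which its call begins: read the wrist's pose just before it. camera_params takes no time and is no camera call.
- ticket.hand_in(): hands the job in, once; it reports no verdict.
The state is a dict: "time_s": time; "qpos": joint angles; "joint_vel": joint speeds; "tau": joint torques, N m; "ee_pos": TCP position; "eef_rot": TCP orientation; "force": force on the tool from outside, world axes, zero at the start; "moment": the same for the moment, N m; "grip_width": finger opening in m.
Only numpy, scipy, OpenCV 4.12 (cv2) and the standard library are available. Lean on these libraries where they do the work, as an engineer would, in place of code of your own. Each camera call takes 0.05 s, during which the arm holds its last target.

TASK

Put the folding splash shield up in front of the flask: swing its prop leg down over centre until it snaps against its stop, then bring the shield up towards the robot until you feel the prop's rubber foot seat on its black pad. Finish still holding the shield there in the gripper's fingers, upright and still, with the foot pressed firmly but not hard onto the pad so that it cannot tip back while the pivot knobs are being tightened. Leave the glassware and bottles where they stand.

Things in the scene. Friction and masses are not known exactly. Their poses are not given: they have to be found in the camera images.
- base: Dark steel base bar of the splash shield, fixed to the bench, 300 x 56 x 12 mm, a black clamp knob outside each end, two rear rests (80 mm high, rubber bumpers) on its +x side. Origin: on the bench under the middle of the shield's pivot axis, which runs along the base's y, 36 mm up. x points level and square to the bar, away from the prop's side; z up.
- shield: Clear sheet in an aluminium frame 246 mm wide (y), 16 mm thick, 252 mm high, about 0.8 kg. Origin: middle of the pivot axis. z runs up the frame, vertical when upright; x is square to the sheet, away from the prop. It swings freely on the pivot (knobs slack). At the start it leans back to +x, 0.32 rad from upright, on the rear rests, and falls back there if let go while still short of upright.
- shield_handle (a point): Middle of the shield's handle bar: black rubber, 20 mm in diameter, 130 mm long along the shield's y, 292 mm up the shield's z from the pivot, its axis 40 mm above the top rail, on two 12 mm posts 100 mm apart. A push or pull here presses the prop's foot about 2.7 times as hard.
- prop (a joint): Angle q of the prop leg about its hub: 0 = folded level along the front of the shield, where a spring holds it; 1.75 = down against its stop. Over-centre spring: it pulls back to 0 below about 0.6 and snaps the leg on to 1.75 by itself beyond about 0.9. From 0 it takes about 2 N at prop_mid to move it.
- prop_hub (a point): Centre of the prop's red hub, on a stub in front of the shield's left post, at (-36, 100, 150) mm in the shield's frame. In that frame the hub's axis is (0.913, 0, -0.408), and the leg points from the hub along cos(q)*(0, -1, 0) + sin(q)*(-0.408, 0, -0.913), q being prop.
- prop_mid (a point): Point on the axis of the prop's yellow rod (10 mm in diameter) 130 mm from the hub: a good place to push it down.
- prop_end (a point): Nominal centre of the prop's black rubber foot (22 mm in diameter), 188 mm from the hub; the foot is screwed in or out by an unknown amount, up to 5 mm. So with the prop down it meets the pad with the shield anywhere from 0.05 rad short of upright to 0.05 rad past it: feel for it. The rubber gives about 1 mm under 15 N.
- pad: Black rubber landing pad for the prop's foot, 60 x 60 mm, 6 mm high, on a steel outrigger of the base, fixed to it. Origin: middle of its top face, at (-111, 133, 6) mm in the base's frame.
- flask: Glass conical flask behind the shield, base 82 mm across, 122 mm tall; origin under its middle.
- beaker: Glass beaker, 68 mm across, 90 mm tall; origin under its middle.
- mug: White ceramic mug, 92 mm across, 115 mm tall, handle to its +y; origin under its middle.
- wash_bottle: White wash bottle with a red cap and a bent nozzle to its -x, 68 mm across, 185 mm tall; origin under its middle.
- cylinder: Glass measuring cylinder, foot 64 mm across, tube 26 mm, 194 mm tall; origin under its middle.

How it is judged:
By the outcome, as a careful person would: the job done as asked, in the order asked, and still so for the second after the job is handed in, while the arm keeps its last pose, push and grip.
It also fails if it takes over 64 s, if anything falls off the work surface, if the arm or the gripper's body presses on something with over 40 N, if the wrist force passes 120 N, or if a joint passes its speed limit or range.

## Working session

There is one attempt and no reset: what is moved stays moved. The work goes in short steps, Python scripts to look and compute and a tool call to move; the robot and the scene stay as the last step left them, time stands still between calls to the robot, and variables do not carry over. Pictures are saved under pics/ and viewed, and the job is handed in when it is done.

Besides the shell and the picture viewer there is one more tool, called as name([rows], argument=value, ...), one row to a line, values as JSON. step_arm: Moves the arm, as the interface text tells. Its arguments: {"type":"object","properties":{"steps":{"type":"array"},"grip_force":{"type":"number"}},"required":["steps"]}

```bash
ls; mkdir -p pics; python3 - <<'E'
from station import ctrl, vision
import cv2,numpy as np
print(ctrl.get_obs())
for n in ["scene","side","wrist"]:
    im,d=vision.camera(n); print(n,vision.camera_params(n))
    cv2.imwrite(f"pics/{n}0.png",im[:,:,::-1]); np.savez(f"{n}0.npz",im=im,d=d)
E
```

```text
pics
{'time_s': 0.0, 'qpos': array([-6.65851358e-02,  3.00486811e-01,  1.52159857e+00, -8.42666624e-06,
        1.32071639e+00, -6.65932556e-02]), 'joint_vel': array([ 0.00054401, -0.00117995,  0.00083436, -0.00108755,  0.00016147,
       -0.00074616]), 'tau': array([-1.53750298e-03, -5.31805658e+01, -3.52735734e+01,  7.07558286e-02,
        2.43994006e-02, -4.79655944e-05]), 'ee_pos': array([5.49724642e-01, 2.13892241e-05, 2.04870322e-01]), 'eef_rot': array([-3.14038567e+00, -7.23156948e-05,  1.57080649e+00]), 'force': array([ 0.11177051,  0.39061698, -0.30943148]), 'moment': array([ 0.01958744, -0.07502786,  0.02436236]), 'grip_width': 0.09390957227129411}
scene {'fov_y': 53.83995917948887, 'cx': 261.42986629569145, 'cy': 186.46627608384628, 'origin': array([ 0.51782059, -0.60347129,  1.44449719]), 'attitude': array([ 0.46826802,  0.00071011, -0.11478077])}
side {'fov_y': 48.803606537542855, 'cx': 250.5281490613563, 'cy': 187.6948268535309, 'origin': array([0.00437306, 0.87076388, 1.20228789]), 'attitude': array([ 0.81778948, -0.01722453, -2.52236495])}
wrist {'fov_y': 64.62854457032773, 'cx': 258.8855927029814, 'cy': 186.13724666977956, 'mount': array([[-3.82928592e-05,  9.60024745e-01,  2.79915144e-01,
         8.07967572e-02],
       [ 9.99999899e-01, -8.87112063e-05,  4.41054409e-04,
         1.11046744e-03],
       [ 4.48254757e-04,  2.79915133e-01, -9.60024644e-01,
        -1.79499404e-01],
       [ 0.00000000e+00,  0.00000000e+00,  0.00000000e+00,
         1.00000000e+00]])}
```

View pics/scene0.png

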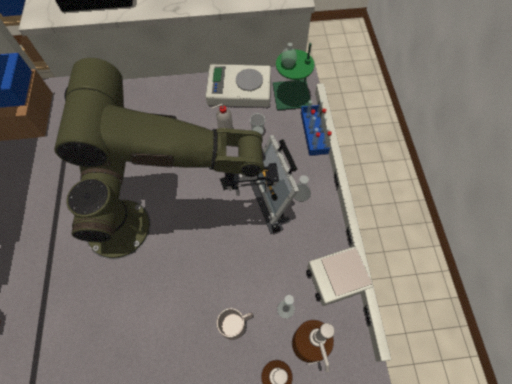

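View pics/side0.png

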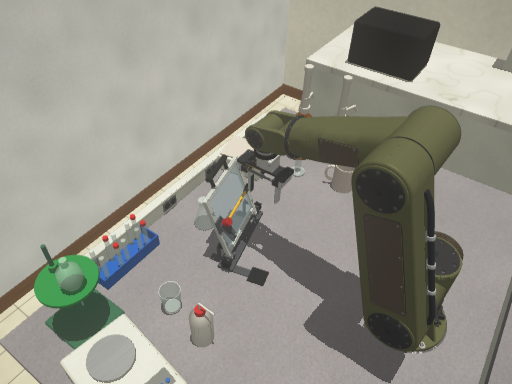

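View pics/wrist0.png

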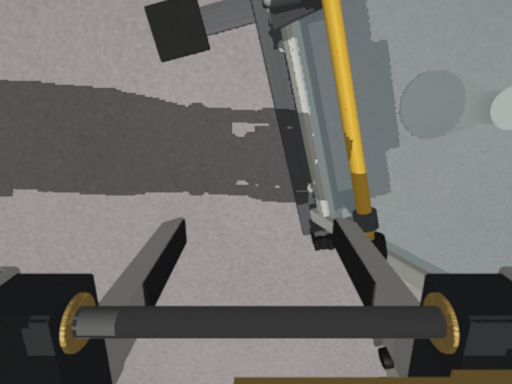

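```bash
cat > h.py <<'E'
import numpy as np,cv2
from scipy.spatial.transform import Rotation as R
from station import ctrl, vision
def cam(n,obs=None):
    p=vision.camera_params(n); T=np.eye(4)
    if 'mount' in p:
        o=obs or ctrl.get_obs(); W=np.eye(4); W[:3,:3]=R.from_euler('xyz',o['eef_rot']).as_matrix(); W[:3,3]=o['ee_pos']; T=W@np.array(p['mount'])
    else:
        T[:3,:3]=R.from_euler('xyz',p['attitude']).as_matrix(); T[:3,3]=p['origin']
    f=192/np.tan(np.radians(p['fov_y'])/2)
    return T,f,p['cx'],p['cy']
def rays(c,u,v):
    T,f,cx,cy=c; u=np.asarray(u,float);v=np.asarray(v,float)
    d=np.stack([(u-cx)/f,-(v-cy)/f,-np.ones_like(u)],-1)
    return T[:3,3],d@T[:3,:3].T
def pts(c,u,v,d):
    o,r=rays(c,u,v); return o+r*np.asarray(d)[...,None]
def cloud(c,d):
    v,u=np.mgrid[0:d.shape[0],0:d.shape[1]]; return pts(c,u,v,d)
def plane(c,u,v,z):
    o,r=rays(c,u,v); return o+r*((z-o[2])/r[...,2])[...,None]
def proj(c,P):
    T,f,cx,cy=c; q=(np.asarray(P)-T[:3,3])@T[:3,:3]; return np.stack([cx+f*q[...,0]/-q[...,2],cy+f*q[...,1]/q[...,2]],-1)
E
python3 - <<'E'
from h import *
for n,uv in dict(scene=[(226,182),(230,325),(334,285),(223,110),(302,190)],side=[(258,276),(227,224),(172,306),(240,207)],wrist=[(178,28),(345,100),(345,60),(270,60),(290,140),(430,105)]).items():
    z=np.load(f'{n}0.npz'); c=cam(n)
    for u,v in uv:
        print(n,u,v,z['im'][v,u],z['d'][v,u].round(3),pts(c,u,v,z['d'][v,u]).round(3))
# yellow & pad
for n in ['side','wrist']:
    z=np.load(f'{n}0.npz'); c=cam(n); P=cloud(c,z['d']); h=cv2.cvtColor(z['im'],cv2.COLOR_RGB2HSV)
    y=(h[...,0]>15)&(h[...,0]<32)&(h[...,1]>150)&(h[...,2]>90)&(z['d']>0)
    k,lab,st,ce=cv2.connectedComponentsWithStats(y.astype(np.uint8)); i=1+st[1:,4].argmax(); q=P[lab==i]
    m=np.median(q,0); _,s,V=np.linalg.svd(q-m,full_matrices=False); t=(q-m)@V[0]; print(n,'rod',st[i],m.round(3),V[0].round(3),np.percentile(t,[1,99]).round(3))
    b=(z['im'].max(-1)<60)&(P[...,2]<0.015)&(P[...,2]>-0.01)&(z['d']>0)
    k,lab,st,ce=cv2.connectedComponentsWithStats(b.astype(np.uint8))
    for i in range(1,k):
        if st[i,4]>100:
            q=P[lab==i]; r=cv2.minAreaRect((q[:,:2]*1000).astype(np.float32)); print(n,'dark',st[i],ce[i].round(0),q.mean(0).round(4),r)
E
```

```text
scene 226 182 [23 23 21] 1.241 [ 0.467 -0.021  0.344]
scene 230 325 [224 212 193] 1.357 [ 0.424 -0.423  0.009]
scene 334 285 [200 183 168] 1.343 [ 0.806 -0.341  0.088]
scene 223 110 [149  36  30] 1.603 [0.471 0.421 0.16 ]
scene 302 190 [97 97 93] 1.534 [0.758 0.053 0.069]
side 258 276 [60 60 58] 1.434 [0.456 0.159 0.004]
side 227 224 [121  54  51] 1.345 [0.575 0.169 0.197]
side 172 306 [173 182 172] 1.296 [0.589 0.43  0.048]
side 240 207 [151 159 158] 1.512 [0.633 0.022 0.117]
wrist 178 28 [40 40 39] 0.342 [0.459 0.156 0.006]
wrist 345 100 [215 177  66] 0.183 [0.603 0.079 0.195]
wrist 345 60 [209 171  63] 0.176 [0.601 0.102 0.195]
wrist 270 60 [94 96 97] 0.346 [0.563 0.122 0.012]
wrist 290 140 [49 50 52] 0.372 [0.589 0.031 0.012]
wrist 430 105 [128 135 135] 0.173 [0.648 0.077 0.206]
side rod [229 192  17  26  65] [0.603 0.081 0.195] [-0.239  0.971  0.011] [-0.069  0.057]
wrist rod [ 321    0   51  215 3379] [0.604 0.079 0.194] [ 0.239 -0.971  0.   ] [-0.054  0.074]
wrist dark [ 145    0   65   62 2850] [177.  28.] [0.4585 0.1559 0.0065] ((458.73272705078125, 156.32179260253906), (58.23240661621094, 58.556514739990234), 13.740354537963867)
wrist dark [269  23  13  26 151] [275.  36.] [0.5686 0.1471 0.0124] ((568.83349609375, 148.41131591796875), (12.519610404968262, 26.411643981933594), 22.01544189453125)
wrist dark [ 275  109   36   96 1752] [294. 152.] [0.5943 0.0153 0.0124] ((596.1635131835938, 10.34103012084961), (24.678861618041992, 124.3685531616211), 13.833159446716309)
```

step_arm([
  {"z": -0.03, "claw": 0},
  {"z": -0.035, "az": -7},
  {"z": -0.035, "az": -7},
  {"az": -7},
  {"az": -7},
])

```text
validation failed for argument at $.st...
```

step_arm([
  {"az": -7},
  {"az": -7},
  {"az": -7},
  {"az": -7},
  {"az": -7},
])

```text
validation failed for argument at $.st...
```

step_arm([
  {"az": -7},
  {"az": -7},
  {"az": -7},
  {"az": -7},
  {"az": -7},
])

```text
validation failed for argument at $.st...
```

step_arm([
  {"x": 0.0, "y": 0.0, "z": -0.03, "ax": 0.0, "ay": 0.0, "az": 0.0, "claw": 0.0},
])

```text
time_s: 0.23
ee_pos: [0.548, 0.0001, 0.2303]
eef_rot: [-3.132, -0.001, 1.571]
force: [-0.0, 0.3, -0.3]
grip_width: 0.0902
```

step_arm([
  {"x": 0, "y": 0, "z": -0.035, "ax": 0, "ay": 0, "az": -7, "claw": 0},
  {"x": 0, "y": 0, "z": -0.035, "ax": 0, "ay": 0, "az": -7, "claw": 0},
  {"x": 0, "y": 0, "z": 0, "ax": 0, "ay": 0, "az": -7, "claw": 0},
  {"x": 0, "y": 0, "z": 0, "ax": 0, "ay": 0, "az": -7, "claw": 0},
  {"x": 0, "y": 0, "z": 0, "ax": 0, "ay": 0, "az": -7, "claw": 0},
])

```text
time_s: 0.65
ee_pos: [0.5489, 0.0001, 0.3079]
eef_rot: [-3.137, -0.004, 2.194]
force: [-0.1, -0.9, 0.6]
grip_width: 0.0574
```

step_arm([
  {"x": 0, "y": 0, "z": 0, "ax": 0, "ay": 0, "az": -7, "claw": 0},
  {"x": 0, "y": 0, "z": 0, "ax": 0, "ay": 0, "az": -7, "claw": 0},
  {"x": 0, "y": 0, "z": 0, "ax": 0, "ay": 0, "az": -7, "claw": 0},
  {"x": 0, "y": 0, "z": 0, "ax": 0, "ay": 0, "az": -7, "claw": 0},
  {"x": 0, "y": 0, "z": 0, "ax": 0, "ay": 0, "az": -7, "claw": 0},
])

```text
time_s: 1.07
ee_pos: [0.5487, 0.0001, 0.3075]
eef_rot: [-3.14, -0.007, 2.819]
force: [0.2, 0.8, 0.0]
grip_width: 0.0238
```

step_arm([
  {"x": 0, "y": 0, "z": 0, "ax": 0, "ay": 0, "az": -7, "claw": 0},
  {"x": 0, "y": 0, "z": 0, "ax": 0, "ay": 0, "az": -7, "claw": 0},
  {"x": 0, "y": 0, "z": 0, "ax": 0, "ay": 0, "az": -7, "claw": 0},
  {"x": 0, "y": 0, "z": 0, "ax": 0, "ay": 0, "az": -7, "claw": 0},
  {"x": 0, "y": 0, "z": 0, "ax": 0, "ay": 0, "az": -7, "claw": 0},
])

```text
time_s: 1.48
ee_pos: [0.5483, 0.0001, 0.3061]
eef_rot: [3.138, -0.009, -2.84]
force: [0.4, -0.6, -0.7]
grip_width: 0.0004
```

```bash
python3 - <<'E'
from h import *
c0=np.array([.5982,.0533,0]);Rb=R.from_euler('z',.241).as_matrix()
def S(p,th): return c0+Rb@(np.array([0,0,.036])+R.from_euler('y',th).apply(p))
for n in ["scene","side"]:
    im,d=vision.camera(n); im=im.copy(); c=cam(n); np.savez(f"{n}1.npz",im=im,d=d)
    for p in [(0,0,.292),(0,.065,.292),(0,-.065,.292),(-.036,.1,.15),(-.036,-.03,.15)]:
        P=S(p,.32); u=proj(c,P); print(n,p,P.round(3),u.round(0))
        cv2.drawMarker(im,tuple(int(x) for x in u.round()),(255,0,255),cv2.MARKER_CROSS,6)
    x0,y0=(200,90) if n=='scene' else (160,130)
    cv2.imwrite(f"pics/{n}1.png",cv2.resize(im[y0:y0+150,x0:x0+200,::-1],None,fx=4,fy=4,interpolation=0))
E
```

```text
scene (0, 0, 0.292) [0.687 0.075 0.313] [288. 155.]
scene (0, 0.065, 0.292) [0.672 0.138 0.313] [281. 141.]
scene (0, -0.065, 0.292) [0.703 0.012 0.313] [295. 171.]
scene (-0.036, 0.1, 0.15) [0.587 0.154 0.19 ] [257. 158.]
scene (-0.036, -0.03, 0.15) [0.618 0.027 0.19 ] [269. 186.]
side (0, 0, 0.292) [0.687 0.075 0.313] [217. 167.]
side (0, 0.065, 0.292) [0.672 0.138 0.313] [208. 179.]
side (0, -0.065, 0.292) [0.703 0.012 0.313] [225. 155.]
side (-0.036, 0.1, 0.15) [0.587 0.154 0.19 ] [227. 221.]
side (-0.036, -0.03, 0.15) [0.618 0.027 0.19 ] [243. 195.]
```

View pics/scene1.png

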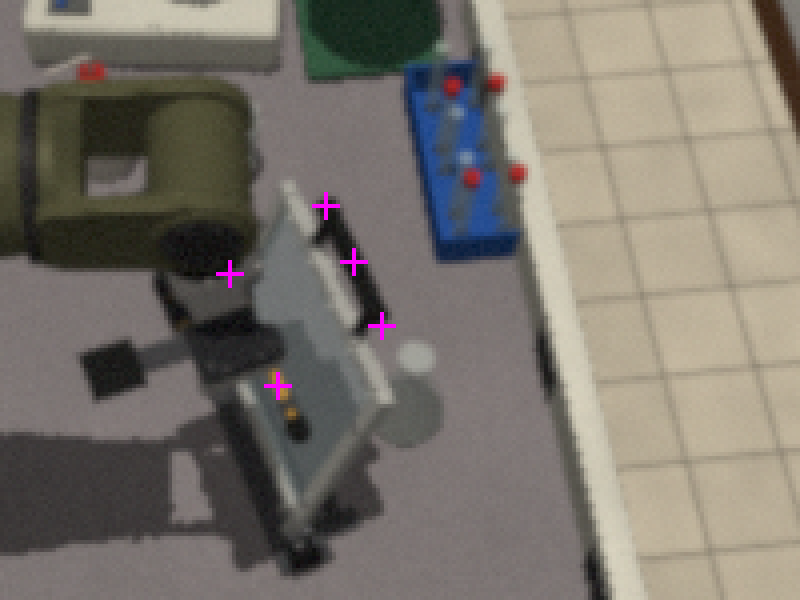

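View pics/side1.png

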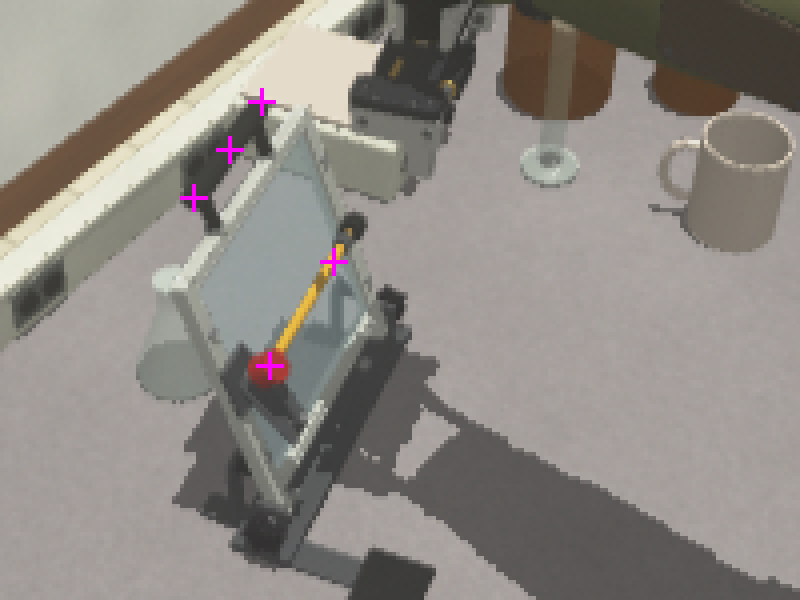

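step_arm([
  {"x": 0, "y": 0, "z": 0, "ax": 0, "ay": 0, "az": 3.5, "claw": 0},
  {"x": -0.035, "y": 0.005, "z": 0.02, "ax": 0, "ay": 0, "az": 0, "claw": 0},
  {"x": -0.035, "y": 0.005, "z": 0.02, "ax": 0, "ay": 0, "az": 0, "claw": 0},
  {"x": 0, "y": 0, "z": 0, "ax": 0, "ay": 0, "az": 0, "claw": 0},
])

```text
time_s: 1.92
ee_pos: [0.6159, 0.0261, 0.2649]
eef_rot: [3.14, -0.007, -2.93]
force: [-0.1, 0.5, -0.8]
grip_width: 0.0003
```

```bash
cat > d.py <<'E'
# distance from the current TCP to a base-frame target, in tool axes
from h import *
import sys
c0=np.array([.5982,.0533,0]);Rb=R.from_euler('z',.241).as_matrix()
def delta(tb):
    o=ctrl.get_obs(); Rt=R.from_euler('xyz',o['eef_rot'])
    t=c0+Rb@np.array(tb); b=Rb.T@(o['ee_pos']-c0)
    print('t',o['time_s'],'base pos',b.round(4),'rot in base',R.from_matrix(Rb.T@Rt.as_matrix()).as_euler('xyz').round(3),'tool delta',Rt.inv().apply(t-o['ee_pos']).round(4),'F',(Rb.T@o['force']).round(2),'M',(Rb.T@o['moment']).round(2),'w',o['grip_width'],'q',o['qpos'].round(2))
if __name__=='__main__': delta([float(a) for a in sys.argv[1:4]])
E
python3 d.py .016 -.03 .210
```

```text
t 1.9167 base pos [ 0.0107 -0.0306  0.2649] rot in base [ 3.14  -0.007  3.113] tool delta [-0.0057  0.0006  0.0549] F [ 0.02  0.53 -0.77] M [ 0.1  -0.06 -0.01] w 0.00026005905012704215 q [-0.02  0.42  1.22  0.    1.51 -1.8 ]
```

step_arm([
  {"x": -0.004, "y": 0.0005, "z": 0.03, "ax": 0, "ay": 0, "az": -1.6, "claw": 0},
  {"x": 0, "y": 0, "z": 0.03, "ax": 0, "ay": 0, "az": 0, "claw": 0},
  {"x": 0, "y": 0, "z": 0, "ax": 0, "ay": 0, "az": 0, "claw": 0},
])

```text
time_s: 2.17
ee_pos: [0.6202, 0.0282, 0.2017]
eef_rot: [3.139, -0.008, -2.914]
force: [-1.0, 0.7, -0.8]
grip_width: 0.0005
```

```bash
python3 d.py .014 -.03 .196; python3 - <<'E'
from h import *
im,d=vision.camera("side"); cv2.imwrite("pics/side2.png",cv2.resize(im[130:280,160:360,::-1],None,fx=4,fy=4))
E
```

```text
t 2.1667 base pos [ 0.0154 -0.0297  0.2017] rot in base [ 3.139 -0.008  3.128] tool delta [ 0.0013 -0.0004  0.0057] F [-0.79  0.95 -0.75] M [ 0.1  -0.05  0.06] w 0.0005098312237360079 q [-0.01  0.47  1.3   0.    1.38 -1.81]
```

View pics/side2.png

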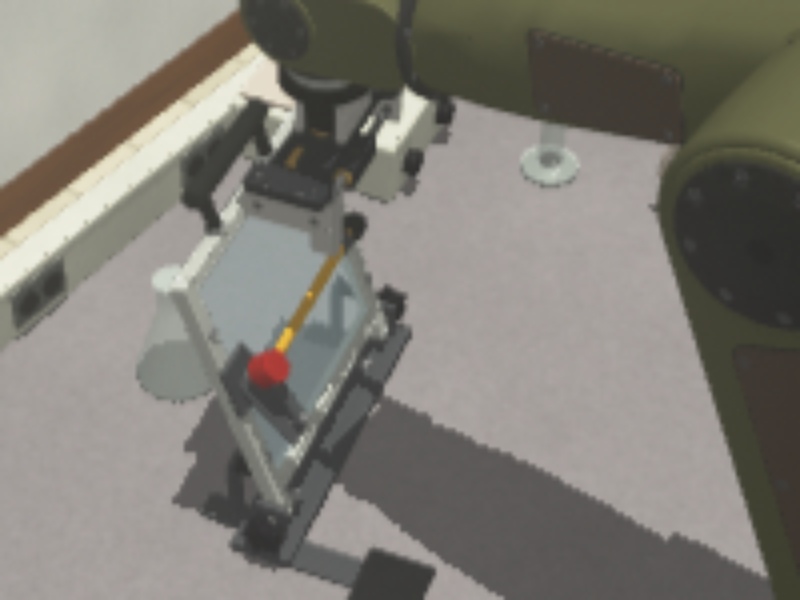

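step_arm([
  {"x": 0, "y": 0, "z": 0.006, "ax": 0, "ay": 0, "az": 0, "claw": 0},
  {"x": 0.009, "y": 0.002, "z": 0.01, "ax": 0, "ay": 0, "az": 0, "claw": 0},
  {"x": 0.009, "y": 0.002, "z": 0.01, "ax": 0, "ay": 0, "az": 0, "claw": 0},
])

```text
time_s: 2.47
ee_pos: [0.6048, 0.0274, 0.1854]
eef_rot: [-3.141, 0.004, -2.92]
force: [1.8, -0.7, 1.8]
grip_width: 0.0004
```

```bash
python3 d.py -.013 -.024 .170; python3 - <<'E'
from h import *
im,d=vision.camera("side"); cv2.imwrite("pics/side3.png",cv2.resize(im[130:280,160:360,::-1],None,fx=4,fy=4))
E
```

```text
t 2.4667 base pos [ 0.0002 -0.0267  0.1854] rot in base [-3.141  0.004  3.122] tool delta [0.0133 0.0024 0.0153] F [ 1.6  -1.07  1.83] M [-0.07 -0.3   0.02] w 0.00040877673482124814 q [-0.02  0.44  1.38 -0.    1.32 -1.81]
```

View pics/side3.png

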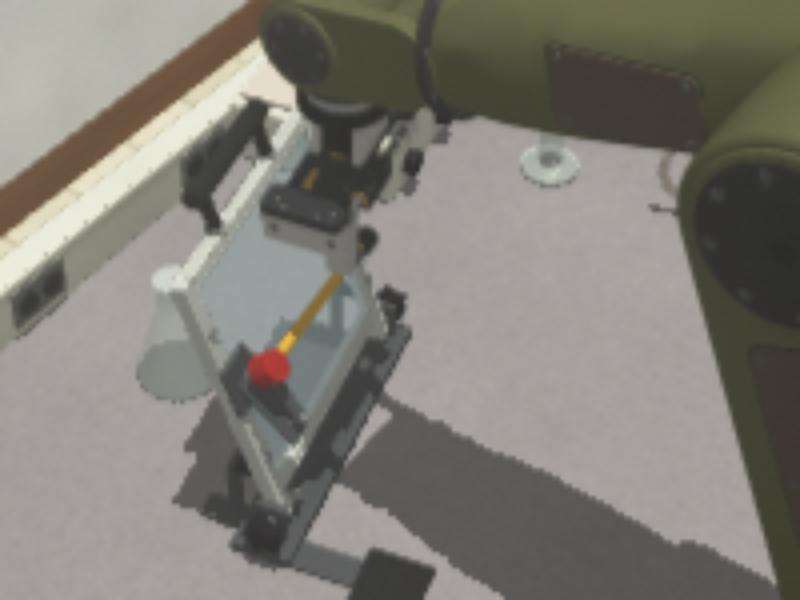

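step_arm([
  {"x": 0.008, "y": 0.002, "z": 0.009, "ax": 0, "ay": 0, "az": 0, "claw": 0},
  {"x": 0.008, "y": 0.002, "z": 0.009, "ax": 0, "ay": 0, "az": 0, "claw": 0},
  {"x": 0.008, "y": 0.004, "z": 0.009, "ax": 0, "ay": 0, "az": 0, "claw": 0},
  {"x": 0.008, "y": 0.006, "z": 0.009, "ax": 0, "ay": 0, "az": 0, "claw": 0},
])

```text
time_s: 2.85
ee_pos: [0.5722, 0.0328, 0.1563]
eef_rot: [-3.137, 0.016, -2.928]
force: [-0.2, -1.0, 0.7]
grip_width: 0.0006
```

```bash
python3 d.py -.037 -.007 .146; python3 - <<'E'
from h import *
im,d=vision.camera("side"); cv2.imwrite("pics/side4.png",cv2.resize(im[130:280,160:360,::-1],None,fx=4,fy=4))
E
```

```text
t 2.85 base pos [-0.0301 -0.0137  0.1563] rot in base [-3.137  0.016  3.114] tool delta [0.0072 0.0065 0.0101] F [-0.43 -0.94  0.72] M [-0.13 -0.08 -0.04] w 0.0006474347709475651 q [-0.01  0.38  1.53 -0.    1.21 -1.79]
```

View pics/side4.png

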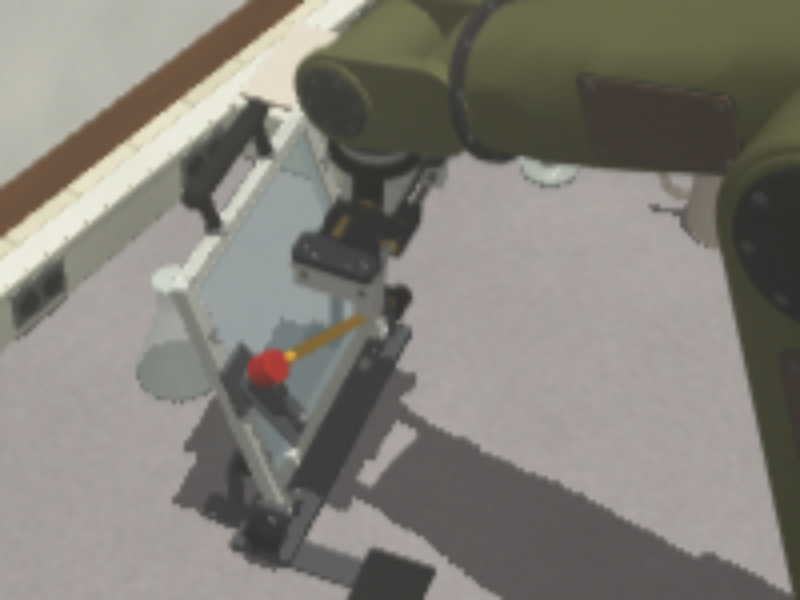

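step_arm([
  {"x": 0.008, "y": 0.007, "z": 0.009, "ax": 0, "ay": 0, "az": 0, "claw": 0},
  {"x": 0.007, "y": 0.009, "z": 0.009, "ax": 0, "ay": 0, "az": 0, "claw": 0},
  {"x": 0.007, "y": 0.01, "z": 0.008, "ax": 0, "ay": 0, "az": 0, "claw": 0},
  {"x": 0.007, "y": 0.012, "z": 0.008, "ax": 0, "ay": 0, "az": 0, "claw": 0},
])

```text
time_s: 3.23
ee_pos: [0.5383, 0.0636, 0.1274]
eef_rot: [-3.135, 0.025, -2.934]
force: [0.8, -0.2, -0.9]
grip_width: 0.0002
```

```bash
python3 d.py -.066 .041 .115; python3 - <<'E'
from h import *
im,d=vision.camera("side"); cv2.imwrite("pics/side5.png",cv2.resize(im[130:280,160:360,::-1],None,fx=4,fy=4))
E
```

```text
t 3.2333 base pos [-0.0557  0.0243  0.1274] rot in base [-3.135  0.025  3.108] tool delta [0.0111 0.0164 0.0121] F [ 0.73 -0.39 -0.85] M [ 0.07 -0.06  0.1 ] w 0.0001935445285781105 q [ 0.05  0.35  1.65 -0.    1.12 -1.73]
```

View pics/side5.png

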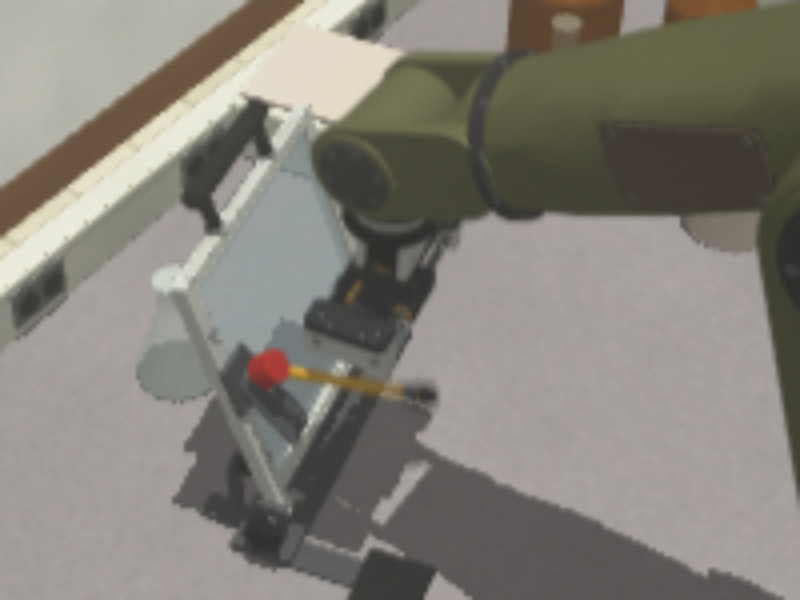

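step_arm([
  {"x": 0.004, "y": 0.008, "z": 0.005, "ax": 0, "ay": 0, "az": 0, "claw": 0},
  {"x": 0, "y": 0, "z": 0, "ax": 0, "ay": 0, "az": 0, "claw": 0},
  {"x": 0, "y": 0, "z": 0, "ax": 0, "ay": 0, "az": 0, "claw": 0},
])

```text
time_s: 3.53
ee_pos: [0.5326, 0.0729, 0.1239]
eef_rot: [-3.136, 0.026, -2.934]
force: [-0.8, -0.2, 0.1]
grip_width: 0.0007
```

```bash
python3 d.py -.066 .041 .115; python3 - <<'E'
from h import *
im,d=vision.camera("side"); cv2.imwrite("pics/side6.png",cv2.resize(im[130:280,160:360,::-1],None,fx=4,fy=4))
E
```

```text
t 3.5333 base pos [-0.059   0.0346  0.1239] rot in base [-3.136  0.026  3.108] tool delta [0.0074 0.0062 0.0086] F [-0.83 -0.01  0.15] M [ 0.14 -0.03  0.02] w 0.0006529526808659131 q [ 0.07  0.34  1.67 -0.    1.11 -1.71]
```

View pics/side6.png

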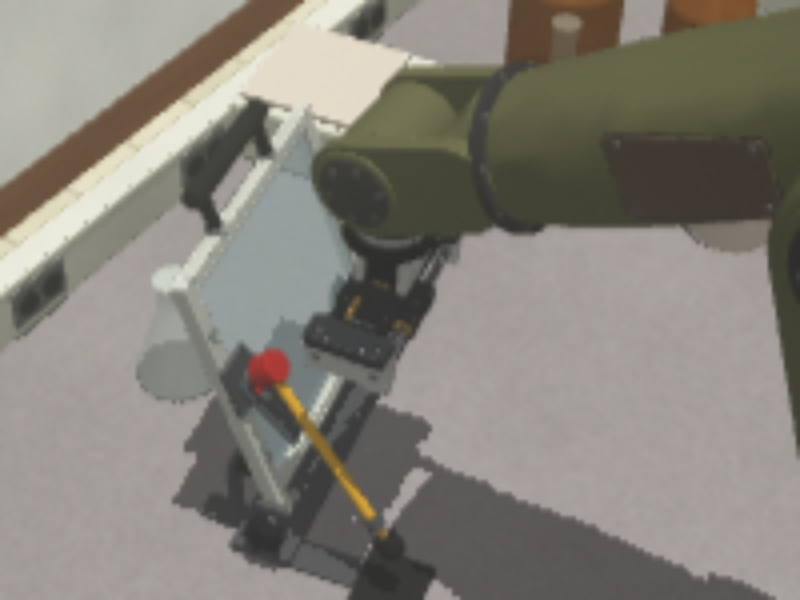

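step_arm([
  {"x": 0.01, "y": 0, "z": -0.04, "ax": 0, "ay": 0, "az": 0, "claw": 0},
  {"x": 0, "y": -0.01, "z": -0.04, "ax": 0, "ay": 0, "az": 0, "claw": 0},
  {"x": 0, "y": -0.01, "z": -0.04, "ax": 0, "ay": 0, "az": 7, "claw": 0},
  {"x": 0, "y": -0.01, "z": -0.04, "ax": 0, "ay": 0, "az": 7, "claw": 0.03},
  {"x": 0, "y": 0, "z": -0.04, "ax": 0, "ay": 0, "az": 7, "claw": 0.06},
])

```text
time_s: 4.0
ee_pos: [0.5211, 0.0387, 0.323]
eef_rot: [3.141, 0.012, 2.975]
force: [0.3, 0.4, 0.8]
grip_width: 0.01
```

step_arm([
  {"x": 0, "y": 0, "z": -0.04, "ax": 0, "ay": 0, "az": 7, "claw": 0.06},
  {"x": 0, "y": 0, "z": -0.04, "ax": 0, "ay": 0, "az": 7, "claw": 0.06},
  {"x": 0, "y": 0, "z": -0.01, "ax": 0, "ay": 0, "az": 7, "claw": 0.06},
  {"x": 0, "y": 0, "z": 0, "ax": 0, "ay": 0, "az": 7, "claw": 0.07},
  {"x": 0, "y": 0, "z": 0, "ax": 0, "ay": 0, "az": 7, "claw": 0.07},
])

```text
time_s: 4.42
ee_pos: [0.5202, 0.0357, 0.4295]
eef_rot: [3.121, 0.023, 2.351]
force: [1.1, 0.5, -0.6]
grip_width: 0.0437
```

step_arm([
  {"x": 0, "y": 0, "z": 0, "ax": 0, "ay": 0, "az": 7, "claw": 0.07},
  {"x": 0, "y": 0, "z": 0, "ax": 0, "ay": 0, "az": 7, "claw": 0.07},
  {"x": 0, "y": 0, "z": 0, "ax": 0, "ay": 0, "az": 7, "claw": 0.07},
  {"x": 0, "y": 0, "z": 0, "ax": 0, "ay": 0, "az": 7, "claw": 0.07},
  {"x": 0, "y": 0, "z": 0, "ax": 0, "ay": 0, "az": 0, "claw": 0.07},
])

```text
time_s: 4.83
ee_pos: [0.5211, 0.0334, 0.4341]
eef_rot: [3.107, 0.012, 1.844]
force: [1.1, 1.0, -0.5]
grip_width: 0.0697
```

```bash
python3 d.py .108 0 .39; python3 - <<'E'
from h import *
im,d=vision.camera("side"); cv2.imwrite("pics/side7.png",cv2.resize(im[130:280,160:360,::-1],None,fx=4,fy=4))
c0=np.array([.5982,.0533,0]);Rb=R.from_euler('z',.241).as_matrix()
for q in (1.6,1.75):
  p=np.array([-.036,.1,.15])+.188*(np.cos(q)*np.array([0,-1,0])+np.sin(q)*np.array([-.408,0,-.913]))
  for th in (.32,0):
    P=c0+Rb@(np.array([0,0,.036])+R.from_euler('y',th).apply(p)); print(q,th,P.round(3),((proj(cam('side'),P)-[160,130])*4).round(0))
E
```

```text
t 4.8333 base pos [-0.0797 -0.0009  0.4341] rot in base [3.107 0.012 1.603] tool delta [-0.0047  0.186   0.0506] F [ 1.28  0.72 -0.5 ] M [-0.01  0.02  0.  ] w 0.06970278920916681 q [-0.01  0.16  1.18 -0.    1.77 -0.28]
1.6 0.32 [0.463 0.129 0.051] [407. 523.]
1.6 0 [0.464 0.129 0.014] [404. 549.]
1.75 0.32 [0.458 0.156 0.053] [393. 546.]
1.75 0 [0.458 0.156 0.017] [391. 571.]
```

View pics/side7.png

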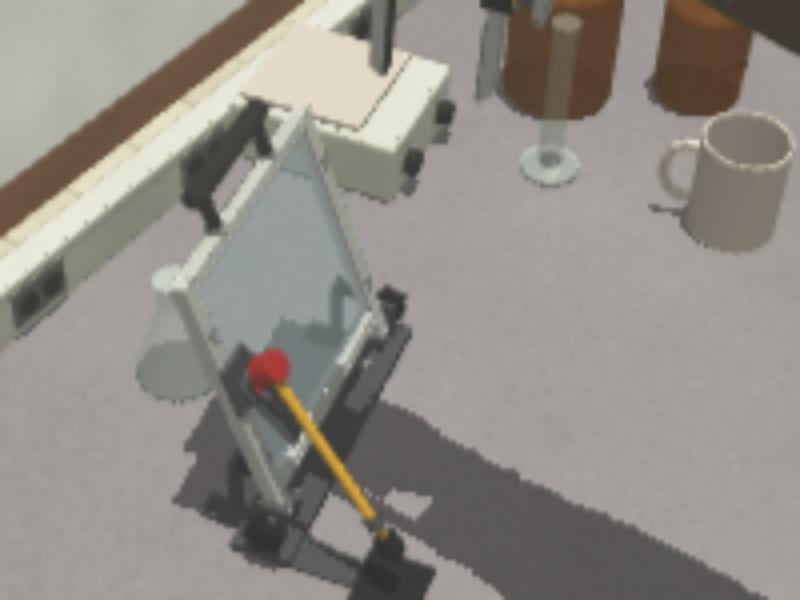

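step_arm([
  {"x": -0.003, "y": 0.037, "z": 0, "ax": 0, "ay": 0, "az": 1.8, "claw": 0.07},
  {"x": 0, "y": 0.037, "z": 0, "ax": 0, "ay": 0, "az": 0, "claw": 0.07},
  {"x": 0, "y": 0.037, "z": 0, "ax": 3, "ay": 0, "az": 0, "claw": 0.07},
  {"x": 0, "y": 0.037, "z": 0, "ax": 4, "ay": 0, "az": 0, "claw": 0.07},
  {"x": 0, "y": 0.037, "z": 0, "ax": 5, "ay": 0, "az": 0, "claw": 0.07},
])

```text
time_s: 5.3
ee_pos: [0.6552, 0.064, 0.4451]
eef_rot: [-3.07, 0.012, 1.837]
force: [-0.4, -0.4, 0.1]
grip_width: 0.07
```

```bash
python3 d.py .108 0 .3616
```

```text
t 5.3 base pos [ 0.0579 -0.0032  0.4451] rot in base [-3.07   0.012  1.596] tool delta [0.003  0.056  0.0797] F [-0.48 -0.34  0.1 ] M [-0.03  0.   -0.02] w 0.07003413968859942 q [ 0.05  0.64  0.49 -0.03  2.08 -0.23]
```

step_arm([
  {"x": 0, "y": 0.02, "z": 0.03, "ax": 0, "ay": 0, "az": 1.4, "claw": 0.07},
  {"x": 0, "y": 0.025, "z": 0.02, "ax": 3, "ay": 0, "az": 0, "claw": 0.07},
  {"x": 0, "y": 0.005, "z": 0, "ax": 5, "ay": 0, "az": 0, "claw": 0.07},
])

```text
time_s: 5.55
ee_pos: [0.6895, 0.0725, 0.3878]
eef_rot: [-2.938, 0.012, 1.825]
force: [14.9, 3.9, 56.8]
grip_width: 0.0699
```

```bash
python3 d.py .0859 0 .2952
```

```text
t 5.55 base pos [ 0.0932 -0.0032  0.3878] rot in base [-2.938  0.012  1.584] tool delta [0.0043 0.0116 0.0921] F [15.4   0.21 56.81] M [ 0.17 -0.46 -0.07] w 0.06990509353840685 q [ 0.07  0.88  0.23 -0.06  2.23 -0.21]
```

step_arm([
  {"x": 0, "y": -0.02, "z": 0.005, "ax": -6, "ay": 0, "az": 0, "claw": 0.07},
])

```text
time_s: 5.63
ee_pos: [0.6862, 0.0708, 0.3603]
eef_rot: [-2.921, 0.001, 1.829]
force: [7.3, 0.4, -15.1]
grip_width: 0.0698
```

```bash
python3 d.py .0919 0 .2952;python3 - <<'E'
from h import *
im,d=vision.camera("side"); cv2.imwrite("pics/side8.png",cv2.resize(im[100:250,160:360,::-1],None,fx=4,fy=4))
E
```

```text
t 5.6333 base pos [ 0.0896 -0.004   0.3603] rot in base [-2.921e+00  1.000e-03  1.588e+00] tool delta [0.004  0.0166 0.063 ] F [  7.23  -1.36 -15.09] M [-0.07 -0.48  0.03] w 0.06976050253972348 q [ 0.07  0.83  0.38 -0.05  2.14 -0.21]
```

View pics/side8.png

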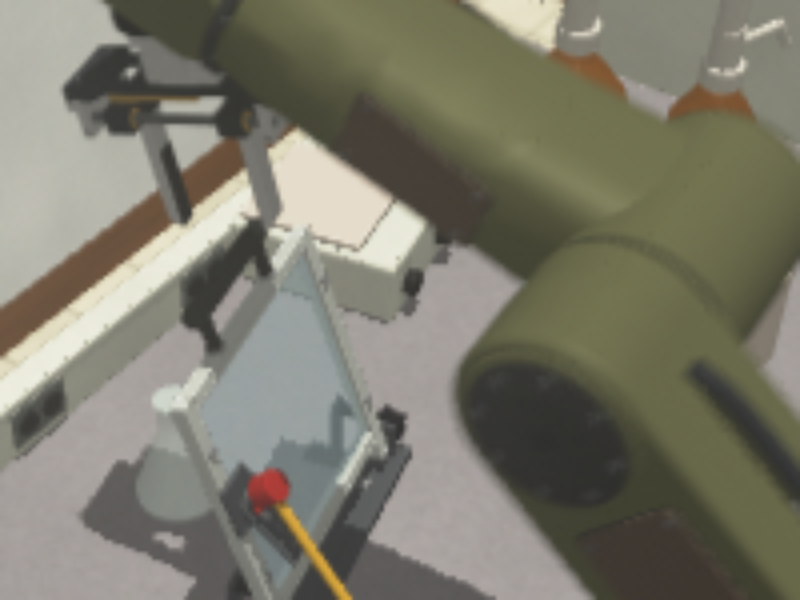

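step_arm([
  {"x": 0.002, "y": 0.004, "z": 0.015, "ax": 0, "ay": 0, "az": 0.7, "claw": 0.07},
  {"x": 0.002, "y": 0.004, "z": 0.015, "ax": 0, "ay": 0, "az": 0, "claw": 0.07},
])

```text
time_s: 5.85
ee_pos: [0.6851, 0.0732, 0.3332]
eef_rot: [-2.938, 0.004, 1.824]
force: [1.5, 0.4, -0.1]
grip_width: 0.0703
```

```bash
python3 d.py .0878 0 .2947
```

```text
t 5.85 base pos [ 0.0891 -0.0014  0.3332] rot in base [-2.938  0.004  1.583] tool delta [0.0015 0.0065 0.038 ] F [ 1.52  0.06 -0.1 ] M [-0.04 -0.13  0.03] w 0.07029060949393706 q [ 0.07  0.78  0.53 -0.05  2.03 -0.2 ]
```

Calm and on line; descend and look before closing.

step_arm([
  {"x": 0.0015, "y": 0.003, "z": 0.014, "ax": 0, "ay": 0, "az": 0.7, "claw": 0.07},
  {"x": 0, "y": 0.003, "z": 0.014, "ax": 0, "ay": 0, "az": 0, "claw": 0.07},
  {"x": 0, "y": 0.001, "z": 0.01, "ax": 0, "ay": 0, "az": 0, "claw": 0.07},
  {"x": 0, "y": 0, "z": 0, "ax": 0, "ay": 0, "az": 0, "claw": 0.07},
])

```text
time_s: 6.18
ee_pos: [0.6859, 0.0738, 0.3056]
eef_rot: [-2.962, 0.008, 1.827]
force: [-0.0, -0.4, 0.8]
grip_width: 0.0702
```

```bash
python3 d.py .0878 0 .2947;python3 - <<'E'
from h import *
for n,(x,y) in dict(side=(160,100),scene=(230,80)).items():
    im,d=vision.camera(n); cv2.imwrite(f"pics/{n}9.png",cv2.resize(im[y:y+150,x:x+200,::-1],None,fx=4,fy=4))
im,d=vision.camera('wrist'); cv2.imwrite("pics/wrist9.png",im[:,:,::-1])
E
```

```text
t 6.1833 base pos [ 0.0901 -0.001   0.3056] rot in base [-2.962  0.008  1.586] tool delta [ 0.0011 -0.0003  0.0111] F [-0.1  -0.38  0.81] M [-0.04 -0.08 -0.  ] w 0.07021278224337618 q [ 0.07  0.75  0.64 -0.04  1.93 -0.2 ]
```

View pics/side9.png

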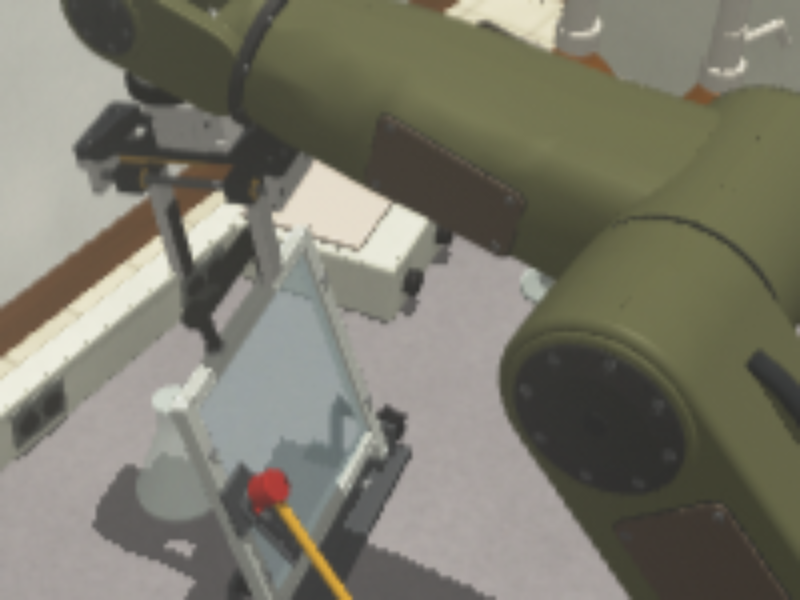

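View pics/wrist9.png

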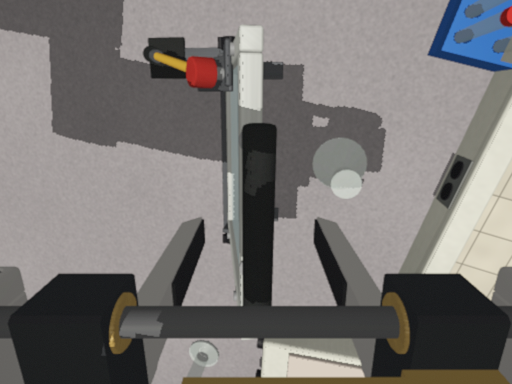

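step_arm([
  {"x": 0.001, "y": 0, "z": 0.008, "ax": 0, "ay": 0, "az": 0.8, "claw": 0.07},
  {"x": 0, "y": 0, "z": 0.003, "ax": 0, "ay": 0, "az": 0, "claw": 0.05},
  {"x": 0, "y": 0, "z": 0, "ax": 0, "ay": 0, "az": 0, "claw": 0.03},
  {"x": 0, "y": 0, "z": 0, "ax": 0, "ay": 0, "az": 0, "claw": 0.026},
  {"x": 0, "y": 0, "z": 0, "ax": 0, "ay": 0, "az": 0, "claw": 0.026},
], grip_force=15)

```text
time_s: 6.75
ee_pos: [0.6852, 0.074, 0.3039]
eef_rot: [-2.976, 0.012, 1.815]
force: [0.6, -0.0, 0.1]
grip_width: 0.0471
```

```bash
python3 d.py .0878 0 .2947
```

```text
t 6.75 base pos [ 0.0895 -0.0006  0.3039] rot in base [-2.976  0.012  1.574] tool delta [ 0.0008 -0.0001  0.0094] F [ 0.59 -0.17  0.11] M [-0.01 -0.09 -0.02] w 0.04706575118555876 q [ 0.07  0.73  0.67 -0.04  1.9  -0.18]
```

step_arm([
  {"x": 0, "y": 0, "z": 0.008, "ax": 0, "ay": 0, "az": 0, "claw": 0.04},
  {"x": 0, "y": 0, "z": 0.005, "ax": 0, "ay": 0, "az": 0, "claw": 0.03},
  {"x": 0, "y": 0, "z": 0.001, "ax": 0, "ay": 0, "az": 0, "claw": 0.026},
  {"x": 0, "y": 0, "z": 0.001, "ax": 0, "ay": 0, "az": 0, "claw": 0.026},
])

```text
time_s: 7.08
ee_pos: [0.6833, 0.0732, 0.2906]
eef_rot: [-2.978, 0.012, 1.816]
force: [-0.2, -0.8, -0.2]
grip_width: 0.0267
```

```bash
python3 d.py .0878 0 .2947
```

```text
t 7.0833 base pos [ 0.0874 -0.001   0.2906] rot in base [-2.978  0.012  1.575] tool delta [ 0.001  -0.0003 -0.0041] F [-0.42 -0.75 -0.18] M [-0.   -0.04  0.04] w 0.026734865395308005 q [ 0.07  0.72  0.72 -0.04  1.86 -0.18]
```

step_arm([
  {"x": 0, "y": 0, "z": -0.004, "ax": 0, "ay": 0, "az": 0, "claw": 0.02},
  {"x": 0, "y": 0, "z": 0, "ax": 0, "ay": 0, "az": 0, "claw": 0.01},
  {"x": 0, "y": 0, "z": 0, "ax": 0, "ay": 0, "az": 0, "claw": 0.01},
], grip_force=15)

```text
time_s: 7.33
ee_pos: [0.6833, 0.0732, 0.2952]
eef_rot: [-2.975, 0.012, 1.816]
force: [-1.2, -0.4, -7.8]
grip_width: 0.0193
```

```bash
python3 d.py .0878 0 .2947
```

```text
t 7.3333 base pos [ 0.0874 -0.001   0.2952] rot in base [-2.975  0.012  1.575] tool delta [0.001  0.0005 0.0004] F [-1.31 -0.14 -7.83] M [-0.   -0.26  0.04] w 0.019344047967364855 q [ 0.07  0.73  0.7  -0.04  1.88 -0.18]
```

step_arm([
  {"x": 0, "y": -0.008, "z": -0.001, "ax": -1.7, "ay": 0, "az": 0, "claw": 0.01},
  {"x": 0, "y": -0.008, "z": -0.001, "ax": -1.7, "ay": 0, "az": 0, "claw": 0.01},
  {"x": 0, "y": -0.008, "z": -0.001, "ax": -1.7, "ay": 0, "az": 0, "claw": 0.01},
])

```text
time_s: 7.58
ee_pos: [0.6618, 0.0681, 0.3009]
eef_rot: [-3.067, 0.012, 1.817]
force: [0.1, 0.0, -0.1]
grip_width: 0.0196
```

```bash
cat > a.py <<'E'
from d import *
o=ctrl.get_obs(); b=Rb.T@(o['ee_pos']-c0); Rt=Rb.T@R.from_euler('xyz',o['eef_rot']).as_matrix()
g=b-.0185*Rt[:,2]; th=np.arctan2(g[0],g[2]-.036); r=np.hypot(g[0],g[2]-.036)
F=Rb.T@o['force']
print('t',o['time_s'],'theta',th.round(4),'r',r.round(4),'tilt',np.arcsin(-Rt[0,2]).round(3),'g',g.round(4),'F',F.round(2),'Ftan(+x)',(F[0]*np.cos(th)-F[2]*np.sin(th)).round(2),'M',(Rb.T@o['moment']).round(2),'w',round(o['grip_width'],4))
E
python3 a.py
```

```text
t 7.5833 theta 0.2311 r 0.2911 tilt 0.074 g [ 0.0667 -0.0006  0.3194] F [ 0.13 -0.01 -0.05] Ftan(+x) 0.14 M [-0.1   0.12  0.02] w 0.0196
```

step_arm([
  {"x": 0, "y": -0.008, "z": -0.001, "ax": -1.7, "ay": 0, "az": 0, "claw": 0.01},
  {"x": 0, "y": -0.008, "z": -0.001, "ax": -1.7, "ay": 0, "az": 0, "claw": 0.01},
  {"x": 0, "y": -0.008, "z": -0.001, "ax": -1.7, "ay": 0, "az": 0, "claw": 0.01},
  {"x": 0, "y": -0.006, "z": -0.001, "ax": -1.2, "ay": 0, "az": 0, "claw": 0.01},
])

```text
time_s: 7.92
ee_pos: [0.6311, 0.0606, 0.3071]
eef_rot: [3.1, 0.012, 1.817]
force: [-0.1, -0.6, -5.0]
grip_width: 0.0192
```

```bash
python3 a.py; python3 - <<'E'
from h import *
im,d=vision.camera("side"); cv2.imwrite("pics/side10.png",cv2.resize(im[130:280,160:360,::-1],None,fx=4,fy=4))
E
```

```text
t 7.9167 theta 0.1132 r 0.2914 tilt -0.041 g [ 0.0329 -0.0006  0.3255] F [-0.28 -0.54 -5.02] Ftan(+x) 0.29 M [ 0.04  0.13 -0.06] w 0.0192
```

View pics/side10.png

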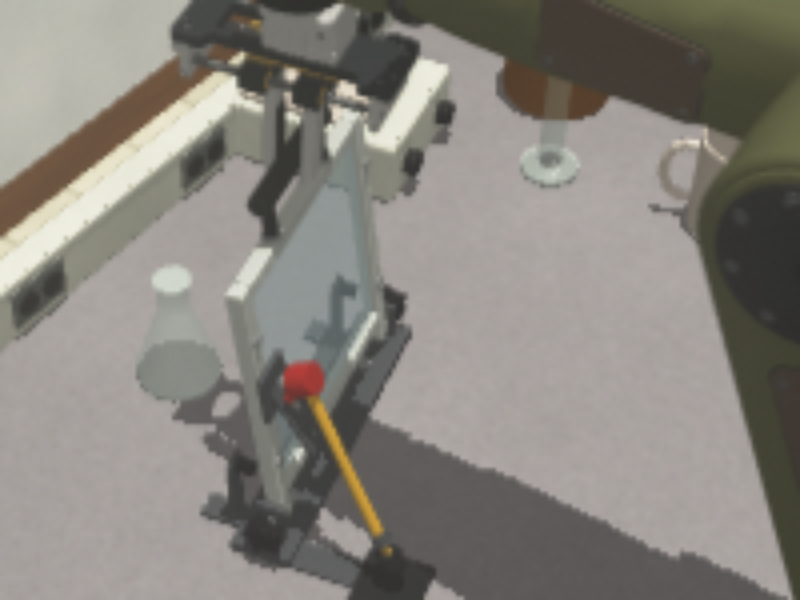

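step_arm([
  {"x": 0, "y": -0.004, "z": 0, "ax": -0.8, "ay": 0, "az": 0, "claw": 0.01},
  {"x": 0, "y": -0.004, "z": 0, "ax": -0.8, "ay": 0, "az": 0, "claw": 0.01},
  {"x": 0, "y": -0.004, "z": 0, "ax": -0.8, "ay": 0, "az": 0, "claw": 0.01},
])

```text
time_s: 8.22
ee_pos: [0.6191, 0.0576, 0.3086]
eef_rot: [3.055, 0.012, 1.817]
force: [0.3, -0.0, 1.0]
grip_width: 0.0196
```

```bash
python3 a.py
```

```text
t 8.2167 theta 0.0677 r 0.2917 tilt -0.087 g [ 0.0197 -0.0006  0.327 ] F [ 0.27 -0.08  0.95] Ftan(+x) 0.21 M [0.09 0.04 0.07] w 0.0196
```

step_arm([
  {"x": 0, "y": -0.003, "z": 0, "ax": -0.5, "ay": 0, "az": 0, "claw": 0.01},
  {"x": 0, "y": -0.003, "z": 0, "ax": -0.5, "ay": 0, "az": 0, "claw": 0.01},
])

```text
time_s: 8.38
ee_pos: [0.6134, 0.0562, 0.3089]
eef_rot: [3.035, 0.012, 1.817]
force: [0.3, 0.2, 0.7]
grip_width: 0.0195
```

```bash
python3 a.py
```

```text
t 8.3833 theta 0.0462 r 0.2916 tilt -0.106 g [ 0.0135 -0.0006  0.3273] F [0.36 0.09 0.65] Ftan(+x) 0.33 M [ 0.11  0.03 -0.02] w 0.0195
```

step_arm([
  {"x": 0, "y": -0.002, "z": 0, "ax": -0.4, "ay": 0, "az": 0, "claw": 0.01},
])

```text
time_s: 8.47
ee_pos: [0.6114, 0.0557, 0.3091]
eef_rot: [3.027, 0.012, 1.817]
force: [-1.0, 1.1, -0.3]
grip_width: 0.0197
```

```bash
python3 a.py
```

```text
t 8.4667 theta 0.0388 r 0.2917 tilt -0.114 g [ 0.0113 -0.0006  0.3274] F [-0.72  1.35 -0.29] Ftan(+x) -0.71 M [ 0.11  0.11 -0.06] w 0.0197
```

step_arm([
  {"x": 0, "y": -0.002, "z": 0, "ax": -0.4, "ay": 0, "az": 0, "claw": 0.01},
])

```text
time_s: 8.55
ee_pos: [0.6096, 0.0553, 0.3092]
eef_rot: [3.02, 0.012, 1.817]
force: [0.1, 0.6, 0.9]
grip_width: 0.0197
```

```bash
python3 a.py
```

```text
t 8.55 theta 0.0317 r 0.2917 tilt -0.122 g [ 0.0093 -0.0006  0.3275] F [0.19 0.52 0.87] Ftan(+x) 0.16 M [ 0.14  0.06 -0.02] w 0.0197
```

step_arm([
  {"x": 0, "y": -0.0017, "z": 0, "ax": -0.3, "ay": 0, "az": 0, "claw": 0.01},
])

```text
time_s: 8.63
ee_pos: [0.6079, 0.0549, 0.3092]
eef_rot: [3.013, 0.013, 1.818]
force: [-0.3, 0.4, 1.2]
grip_width: 0.0196
```

```bash
python3 a.py
```

```text
t 8.6333 theta 0.0255 r 0.2917 tilt -0.128 g [ 0.0074 -0.0006  0.3276] F [-0.22  0.49  1.2 ] Ftan(+x) -0.25 M [ 0.17  0.09 -0.02] w 0.0196
```

step_arm([
  {"x": 0, "y": -0.0017, "z": 0, "ax": -0.3, "ay": 0, "az": 0, "claw": 0.01},
])

```text
time_s: 8.72
ee_pos: [0.6063, 0.0545, 0.3093]
eef_rot: [3.007, 0.013, 1.818]
force: [-0.6, 0.6, 1.3]
grip_width: 0.0196
```

```bash
python3 a.py
```

```text
t 8.7167 theta 0.0193 r 0.2916 tilt -0.134 g [ 0.0056 -0.0006  0.3276] F [-0.41  0.73  1.28] Ftan(+x) -0.43 M [ 0.15  0.05 -0.05] w 0.0196
```

step_arm([
  {"x": 0, "y": -0.0017, "z": 0, "ax": -0.3, "ay": 0, "az": 0, "claw": 0.01},
])

```text
time_s: 8.8
ee_pos: [0.6046, 0.0541, 0.3093]
eef_rot: [3.001, 0.013, 1.818]
force: [0.1, -0.1, 2.2]
grip_width: 0.0197
```

```bash
python3 a.py
```

```text
t 8.8 theta 0.0131 r 0.2917 tilt -0.141 g [ 0.0038 -0.0006  0.3276] F [ 0.11 -0.13  2.15] Ftan(+x) 0.08 M [ 0.16  0.1  -0.04] w 0.0197
```

step_arm([
  {"x": 0, "y": -0.0017, "z": 0, "ax": -0.3, "ay": 0, "az": 0, "claw": 0.01},
])

```text
time_s: 8.88
ee_pos: [0.6029, 0.0536, 0.3094]
eef_rot: [2.995, 0.013, 1.818]
force: [0.4, 0.7, 2.9]
grip_width: 0.0191
```

```bash
python3 a.py
```

```text
t 8.8833 theta 0.0068 r 0.2917 tilt -0.147 g [ 0.002  -0.0006  0.3277] F [0.57 0.59 2.95] Ftan(+x) 0.55 M [0.16 0.07 0.  ] w 0.0191
```

step_arm([
  {"x": 0, "y": -0.0017, "z": 0, "ax": -0.3, "ay": 0, "az": 0, "claw": 0.01},
])

```text
time_s: 8.97
ee_pos: [0.6013, 0.0532, 0.3094]
eef_rot: [2.988, 0.013, 1.818]
force: [-0.4, 0.4, 3.3]
grip_width: 0.0195
```

```bash
python3 a.py
```

```text
t 8.9667 theta 0.0005 r 0.2917 tilt -0.154 g [ 1.000e-04 -6.000e-04  3.277e-01] F [-0.26  0.52  3.3 ] Ftan(+x) -0.27 M [ 0.11  0.06 -0.03] w 0.0195
```

step_arm([
  {"x": 0, "y": -0.0017, "z": 0, "ax": -0.3, "ay": 0, "az": 0, "claw": 0.01},
])

```text
time_s: 9.05
ee_pos: [0.5996, 0.0528, 0.3094]
eef_rot: [2.982, 0.013, 1.818]
force: [-0.4, 0.5, 4.1]
grip_width: 0.0196
```

```bash
python3 a.py
```

```text
t 9.05 theta -0.0059 r 0.2917 tilt -0.16 g [-0.0017 -0.0006  0.3277] F [-0.3   0.57  4.09] Ftan(+x) -0.27 M [ 0.21  0.04 -0.01] w 0.0196
```

step_arm([
  {"x": 0, "y": -0.0017, "z": -0.0005, "ax": -0.2, "ay": 0, "az": 0, "claw": 0.01},
])

```text
time_s: 9.13
ee_pos: [0.5976, 0.0523, 0.3095]
eef_rot: [2.978, 0.013, 1.818]
force: [-0.6, 0.3, -1.8]
grip_width: 0.0195
```

```bash
python3 a.py
```

```text
t 9.1333 theta -0.0132 r 0.2917 tilt -0.164 g [-0.0038 -0.0006  0.3277] F [-0.55  0.41 -1.84] Ftan(+x) -0.58 M [ 0.1   0.06 -0.01] w 0.0195
```

step_arm([
  {"x": 0, "y": -0.0017, "z": -0.0005, "ax": -0.2, "ay": 0, "az": 0, "claw": 0.01},
])

```text
time_s: 9.22
ee_pos: [0.5956, 0.0519, 0.3094]
eef_rot: [2.975, 0.013, 1.818]
force: [0.2, 0.1, 0.4]
grip_width: 0.0198
```

```bash
python3 a.py
```

```text
t 9.2167 theta -0.0203 r 0.2917 tilt -0.167 g [-0.0059 -0.0006  0.3276] F [0.24 0.09 0.4 ] Ftan(+x) 0.25 M [ 0.1  -0.02 -0.01] w 0.0198
```

step_arm([
  {"x": 0, "y": -0.0017, "z": -0.0004, "ax": -0.2, "ay": 0, "az": 0, "claw": 0.01},
])

```text
time_s: 9.3
ee_pos: [0.5937, 0.0514, 0.3094]
eef_rot: [2.971, 0.013, 1.818]
force: [-1.0, 0.9, 0.3]
grip_width: 0.0194
```

```bash
python3 a.py
```

```text
t 9.3 theta -0.0272 r 0.2917 tilt -0.171 g [-0.0079 -0.0006  0.3276] F [-0.8   1.11  0.33] Ftan(+x) -0.79 M [ 0.2  -0.13 -0.04] w 0.0194
```

step_arm([
  {"x": 0, "y": -0.0015, "z": -0.0003, "ax": -0.2, "ay": 0, "az": 0, "claw": 0.01},
])

```text
time_s: 9.38
ee_pos: [0.5921, 0.051, 0.3094]
eef_rot: [2.967, 0.013, 1.818]
force: [0.7, 0.6, 1.3]
grip_width: 0.0198
```

```bash
python3 a.py
```

```text
t 9.3833 theta -0.0333 r 0.2917 tilt -0.175 g [-0.0097 -0.0006  0.3276] F [0.85 0.44 1.34] Ftan(+x) 0.89 M [ 0.17 -0.19  0.05] w 0.0198
```

step_arm([
  {"x": 0, "y": -0.0015, "z": -0.0002, "ax": -0.2, "ay": 0, "az": 0, "claw": 0.01},
])

```text
time_s: 9.47
ee_pos: [0.5907, 0.0506, 0.3093]
eef_rot: [2.963, 0.013, 1.818]
force: [5.6, 3.1, 0.5]
grip_width: 0.0196
```

```bash
python3 a.py; python3 - <<'E'
from h import *
im,d=vision.camera("side"); cv2.imwrite("pics/side11.png",cv2.resize(im[130:280,160:360,::-1],None,fx=4,fy=4))
E
```

```text
t 9.4667 theta -0.0384 r 0.2917 tilt -0.179 g [-0.0112 -0.0006  0.3275] F [6.15 1.68 0.51] Ftan(+x) 6.16 M [ 0.1  -1.12 -0.01] w 0.0196
```

View pics/side11.png

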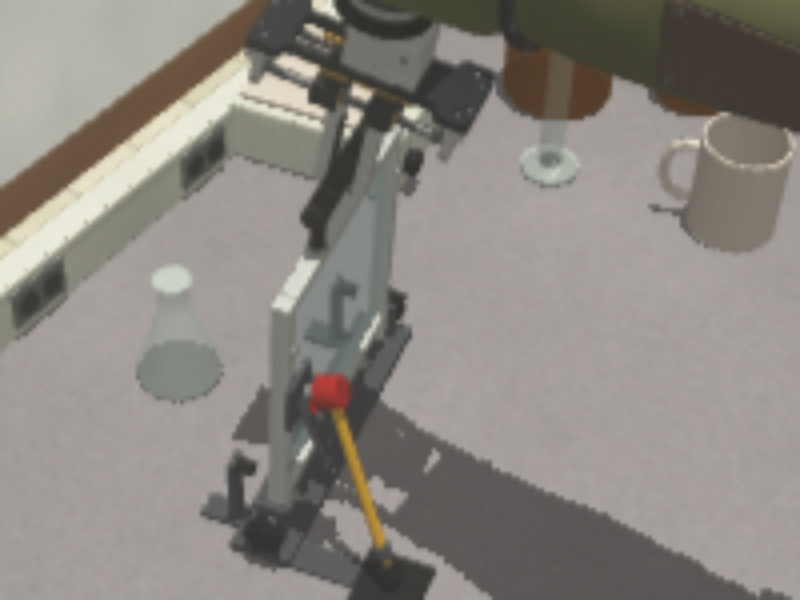

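```bash
python3 a.py; python3 - <<'E'
from h import *
for i in range(3):
    vision.camera("wrist"); o=ctrl.get_obs(); print(o['time_s'],o['force'].round(2),o['joint_vel'].round(4))
E
python3 a.py
```

```text
t 9.5167 theta -0.0387 r 0.2918 tilt -0.18 g [-0.0113 -0.0006  0.3276] F [ 4.45  1.1  -1.73] Ftan(+x) 4.38 M [ 0.14 -0.89  0.06] w 0.0196
9.5667 [ 4.51  1.43 -0.2 ] [ 0.0012  0.0092 -0.0127 -0.003   0.0129  0.0038]
9.6167 [3.76 1.32 0.41] [ 0.0019  0.0049 -0.0068 -0.0027  0.0069  0.0013]
9.6667 [2.94 1.6  0.91] [-0.0008  0.0032 -0.0031  0.      0.0045  0.0007]
t 9.6667 theta -0.0379 r 0.2918 tilt -0.179 g [-0.0111 -0.0006  0.3276] F [3.24 0.85 0.91] Ftan(+x) 3.27 M [ 0.11 -0.83  0.02] w 0.0199
```

step_arm([
  {"x": 0, "y": -0.0013, "z": -0.0001, "ax": 0, "ay": 0, "az": 0, "claw": 0.01},
])

```text
time_s: 9.75
ee_pos: [0.5901, 0.0505, 0.3094]
eef_rot: [2.962, 0.013, 1.818]
force: [8.9, 2.7, -0.6]
grip_width: 0.0196
```

```bash
python3 a.py; python3 - <<'E'
from h import *
for i in range(8):
    vision.camera("wrist"); o=ctrl.get_obs(); print(o['time_s'],o['force'].round(2),abs(o['joint_vel']).max().round(4))
E
python3 a.py
```

```text
t 9.75 theta -0.0408 r 0.2918 tilt -0.18 g [-0.0119 -0.0006  0.3276] F [ 9.32  0.48 -0.6 ] Ftan(+x) 9.29 M [ 0.14 -1.7  -0.01] w 0.0196
9.8 [6.46 2.49 0.05] 0.0034
9.85 [7.37 2.62 0.46] 0.0034
9.9 [ 6.77  2.28 -0.16] 0.0016
9.95 [7.71 3.6  0.04] 0.0016
10.0 [7.09 1.88 0.02] 0.0012
10.05 [7.75 2.4  0.58] 0.0025
10.1 [ 7.28  1.56 -0.97] 0.0019
10.15 [6.08 2.51 0.14] 0.001
t 10.15 theta -0.0406 r 0.2918 tilt -0.18 g [-0.0118 -0.0006  0.3276] F [6.5  0.99 0.14] Ftan(+x) 6.5 M [ 0.08 -1.39 -0.07] w 0.0191
```

```bash
python3 - <<'E'
from h import *
im,d=vision.camera("side"); cv2.imwrite("pics/side12.png",cv2.resize(im[130:280,160:360,::-1],None,fx=4,fy=4))
im,d=vision.camera("scene"); cv2.imwrite("pics/scene12.png",im[:,:,::-1])
E
python3 a.py
```

```text
t 10.25 theta -0.0405 r 0.2918 tilt -0.18 g [-0.0118 -0.0006  0.3276] F [ 7.44 -0.1   0.08] Ftan(+x) 7.44 M [ 0.06 -1.44 -0.04] w 0.0196
```

View pics/side12.png

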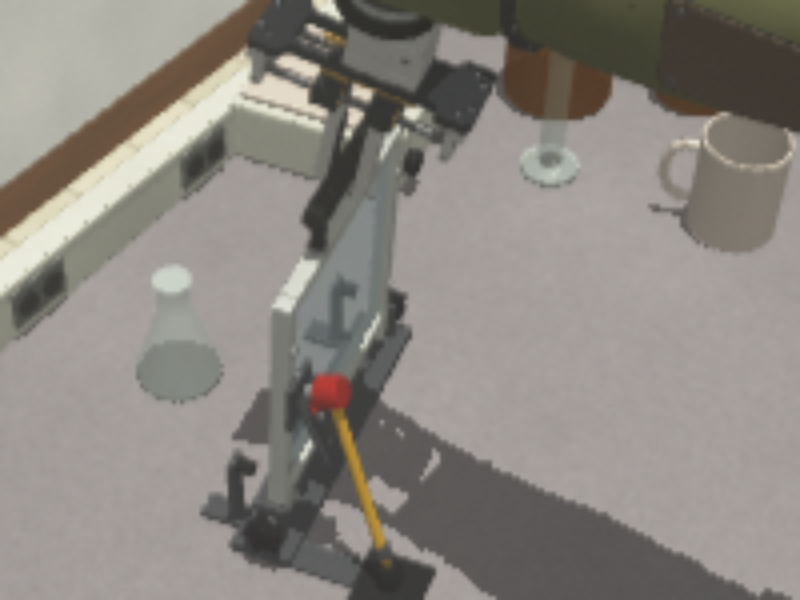

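View pics/scene12.png

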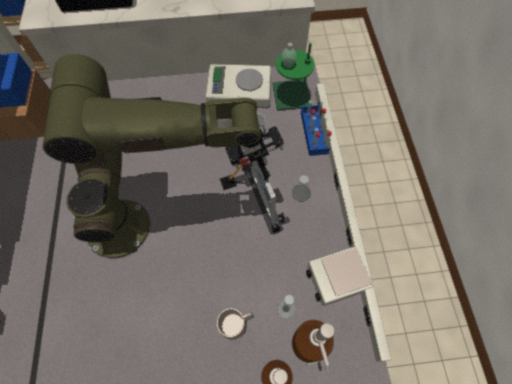

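```bash
python3 -c "
from station import ticket
print(ticket.hand_in())"; python3 a.py
```

```text
the job is handed in; nothing more can be done
None
the job is handed in; nothing more can be done
```

The shield is up in front of the flask, with the prop foot seated on its pad and the gripper still holding the handle. I handed the job in at about 10.3 s of the 64 s allowed.

- **Prop:** I pushed the leg down with closed fingers until it snapped over. In the image the foot was within about a pixel of where it should be with the leg against its stop (prop at 1.75).
- **Shield:** I gripped the handle bar at 15 N (about 19.5 mm opening) and swung the shield up along its arc. I felt the foot touch at about 0.035 rad past upright.
- **Last checks:** The shield sat about 0.04 rad past upright with the arm still. The steady push at the handle was about 7 N, which is roughly 20 N on the pad. The last pictures show the foot on the pad, with the flask, mug and cylinder where they stood. I did not check the beaker and wash bottle closely, but the arm did not touch them.

**One problem on the way:** while reaching to the handle with the tool tilted, joint 3 came to its lower limit (0.23 rad). The wrist force briefly read about 59 N, under the 120 N allowed, with the fingers still clear of the handle. I backed off and went in with less tilt. I don't know whether that counts as passing the joint's range.

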